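# Set the water feed valve two turns open under its splash guard

### The job

Slide the clear splash guard along its rails off the water valve, all the way to its end stop. Then crank the handwheel clockwise until the valve is shut against its stop, back it off exactly two full turns anticlockwise, and finish still gripping the crank handle there: do not let go. Leave the things lying around the valve where they are.

Things in the scene. Friction and masses are not known exactly. Their poses are not given: they have to be found in the camera images.
- station: Fixed valve station: dark steel plate 200 x 500 mm, 12 mm thick, with a brass valve, copper pipe, round pressure gauge (top 115 mm above the table) and two low aluminium rails. Origin: on the handwheel's vertical axis, at table height, z up. Its y axis runs along the rails, from the gauge end (plate edge at y = -200 mm) to the free end (y = +300 mm); x is across (-100 to +100 mm).
- guard (a joint): Slide of the clear guard along the station's +y, in m: 0 = centred over the wheel, 0.200 = at the end stop, clear of the wheel; starts below 0.02. About 3 N of friction; it stays where it is left. The guard is a clear hood with aluminium edges: flat top 176 mm (x) by 170 mm (y), 156 mm above the table, two side walls at x = +-84 mm, open at both ends.
- guard_grip (a point): Middle of the wooden grip bar that stands on the guard's flat top: 70 mm long along the station's x, 14 mm thick along its y, 38 mm high; its top edge is 194 mm and this point 175 mm above the table. It stands 50 mm from the guard's middle towards the station's +y.
- valve_wheel (a joint): Turn of the dark steel handwheel, in rad, counted over several turns: 0 = shut, at its hard stop; grows as it opens, anticlockwise from above (two turns open = 12.566; it can go to 22). Starts a third to one and a seventh turns open. Friction 0.12 N m (2 N at the handle); it stays where it is left. The wheel is level, 128 mm across, three-spoked, rim top 82 mm above the table.
- handle_mid (a point): Middle of the black upright crank handle on the wheel's rim: round, 20 mm in diameter, from 84 to 140 mm above the table; this point is 118 mm above it and 58 mm from the wheel's axis. It spins freely on its own pin, so a gripper that keeps its yaw can carry it round. With the wheel at 0 it lies towards the station's +x. Under the closed guard it cannot be reached.
- crank_handle: The same crank handle as a body; origin on its axis at its foot, 84 mm above the table; z up.
- brass_collar: Brass ring 36 mm across, 14 mm high, lying loose on the station's plate beside the gauge. Leave alone. Origin: centre of its underside.
- tumbler: Green glass tumbler 68 mm across, 85 mm high, behind the station. Leave alone. Origin: centre of its underside.
- wrench: Steel wrench lying behind the station. Leave alone. Origin under its middle.
- bowl: Blue ceramic bowl 130 mm across, 50 mm high. Leave alone. Origin: centre of its underside.
- jar: Glass jar 68 mm across, 80 mm high. Leave alone. Origin: centre of its underside.
- brush: Brush lying on the table. Leave alone. Origin under its middle.
- glass_lump: Amber glass lump 84 mm across, 52 mm high. Leave alone. Origin: centre of its underside.

How it is judged:
By the outcome, as a careful person would: the job done as asked, in the order asked, and still so for the second after the job is handed in, while the arm keeps its last pose, push and grip.
It also fails if it takes over 67 s, if anything falls off the work surface, if the arm or the gripper's body presses on something with over 40 N, if the wrist force passes 120 N, or if a joint passes its speed limit or range.

### The arm

A 7-joint arm with a two-finger parallel gripper is mounted at the origin on the work surface. World frame = base frame: x ahead of the robot, y to its left, z up, the work surface at z = 0. Lengths are in m, angles in rad, forces in N, time in s.
With the tool pointing down it reaches from about 0.4 to 0.85 m from the base axis. Payload 4.4 kg.
Tool frame: the origin (TCP) lies at the very end of the fingers, on their centre line; the grasp point (between the pads) lies 19 mm behind it; z points along the fingers, y is the line along which they close (so a half turn about z gives the same grasp; the last joint's range is limited). The gripper opens to 94 mm and grips with 3 to 60 N. Pads are 16 mm wide; open, the fingers measure 119 mm over their backs; the gripper's body (75 mm by 177 mm) begins 78 mm behind the grasp point.
Start: joints at [-1.294, 0.628, 0.038, 1.517, -0.027, 0.996, -0.02], TCP at [0.218, 0.612, 0.205] pointing down, gripper open.
Joint ranges: [-3.06, 3.06], [-0.37, 2.12], [-1.25, 1.32], [0.18, 2.47], [-1.1, 4.24], [0.23, 1.98], [-2.94, 2.94]. Speed limits (rad/s): [2.57, 2.57, 3.14, 3.14, 3.14, 3.14, 3.14].

### API

Orientations are given as a rotation vector (axis times angle).
In Python, from workcell import env gives the robot as it stands. The module is installed in compiled form; this text tells all that it offers.
- The arm moves only by the shell command python3 -m inch 'ROWS' [OPENING]. ROWS is a JSON object whose one key "deltas" holds one flat list of numbers, 6 for each row, row after row: the shift along the tool's x, y, z in cm, then the turn, a rotation vector about the tool's x, y, z in degrees. In form: {"deltas": [dx, dy, dz, rx, ry, rz, dx, dy, dz, rx, ry, rz, ...]}. A call has 1 to 20 rows; each row is the pose to reach, as a shift and turn from the pose commanded when the call began, along the tool's axes at that moment; what a row does not reach only later rows make up. A row lasts 1/10 s, in which the tool goes at most 50 mm and 8.59 degrees, less where a joint would pass 70% of its speed; a pose out of reach is approached as far as the arm can. A call with a gripper value outside its range is refused whole. OPENING is the finger opening in cm, from 0 to 9.4, set as the call begins (- or left out, the last holds). The fingers move at their own pace and stop on an object; the grip force is fixed at half the most. Time passes only in rows, so rows that repeat a pose let the fingers close. It gives the time, the measured TCP pose, the force, the opening and the grip force at its end, in the units of the state.
- env.state(): the state, without advancing time (a new reading comes with each control period).
- env.camera(name): name is "side" or "top" or "wrist"; returns the picture (400x640x3 uint8, red, green, blue); there is no depth.
- env.get_calibration(name): a dict with "intrinsics" (3x3 intrinsics, pixels), "dist_coeffs" ([k1, k2, p1, p2, k3] as OpenCV has them; the pictures are not rectified), "camera_from_world" (4x4, takes a point from world to camera coordinates). Camera axes: x right, y down, z forward; pixel columns grow to the right and rows downward; lengths in m; the calibration is good to about 2 mm. A picture is of the moment at which its call begins: read the wrist's pose just before it. get_calibration takes no time and is no camera call; for the wrist camera it gives the pose at the moment of the call.
- env.job_done(): hands the job in; it is judged then, once.
The state is a dict: "time": time; "q": joint angles; "dq": joint speeds; "tau": joint torques, N m; "tcp_pos": TCP position; "tool_rot": TCP orientation; "wrist_force": force on the tool from outside, world axes, zero at the start; "moment": the same for the moment, N m; "gripper_width": finger opening in m; "gripper_force": force on a finger pad.
Only numpy, scipy, OpenCV 4.12 (cv2) and the standard library are available. Lean on these libraries where they do the work, as an engineer would, in place of code of your own. Each camera call takes 0.05 s, during which the arm holds its last target. There are 200 camera calls.

## Working session

There is one attempt and no reset: what is moved stays moved. The work goes in short steps, Python scripts to look and compute and a shell command to move; the robot and the scene stay as the last step left them, time stands still between calls to the robot, and variables do not carry over. Pictures are saved under pics/ and viewed, at most 10 in all, crops included, and the job is handed in when it is done.

```bash
mkdir -p pics; cat > h.py <<'E'
import numpy as np, cv2
from workcell import env
def snap(n,f):
    im=env.camera(n); cv2.imwrite('pics/'+f,im[:,:,::-1]); return im
def pix2z(n,uv,z,c=None):
    c=c or env.get_calibration(n)
    K=np.array(c["intrinsics"]);d=np.array(c["dist_coeffs"]);T=np.array(c["camera_from_world"])
    p=cv2.undistortPoints(np.array([[uv]],float),K,d)[0,0]
    R=T[:3,:3];o=-R.T@T[:3,3];r=R.T@np.array([p[0],p[1],1])
    return o+r*(z-o[2])/r[2]
def proj(n,P,c=None):
    c=c or env.get_calibration(n)
    T=np.array(c["camera_from_world"])
    return cv2.projectPoints(np.array(P,float).reshape(-1,1,3),cv2.Rodrigues(T[:3,:3])[0],T[:3,3],np.array(c["intrinsics"]),np.array(c["dist_coeffs"]))[0][:,0]
E
python3 - <<'E'
from h import *
s=env.state();print(s)
for n in("top","side"):snap(n,n+'1.png');c=env.get_calibration(n);print(n,c['camera_from_world'])
E
```

```text
{'time': 0.0, 'q': array([-1.29381729,  0.62929006,  0.03848988,  1.5183562 , -0.02694604,
        0.99632036, -0.02001737]), 'dq': array([ 5.88389388e-04,  1.45720452e-03,  4.53504760e-06, -1.22059025e-03,
        2.11151038e-04, -3.44415307e-04, -1.25020960e-04]), 'tau': array([-1.92604894e-04, -5.49720311e+01,  1.14349511e+00, -1.86641175e+01,
       -5.22058527e-02,  2.35699763e-02,  1.74598113e-04]), 'tcp_pos': array([0.21826035, 0.61155141, 0.20459515]), 'tool_rot': array([-5.35806725e-01, -3.09533662e+00,  2.89350267e-03]), 'wrist_force': array([0.83534116, 0.14864716, 0.78690785]), 'moment': array([0.01327691, 0.01901095, 0.00339135]), 'gripper_force': 0.0, 'gripper_width': 0.09404090986614372}
top [[-0.02096197 -0.99970526  0.01224704 -0.02573522]
 [-0.99083625  0.01913802 -0.1337059   0.55789942]
 [ 0.13343211 -0.01493754 -0.99094538  1.52445026]
 [ 0.          0.          0.          1.        ]]
side [[ 0.9893563  -0.14508525  0.01115301 -0.55047484]
 [-0.05863931 -0.46766745 -0.88195725  0.15290019]
 [ 0.13317489  0.87191595 -0.47119743  1.15891629]
 [ 0.          0.          0.          1.        ]]
```

View pics/top1.png

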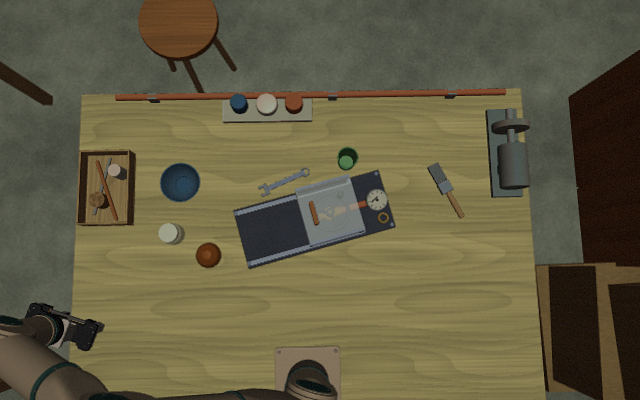

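View pics/side1.png

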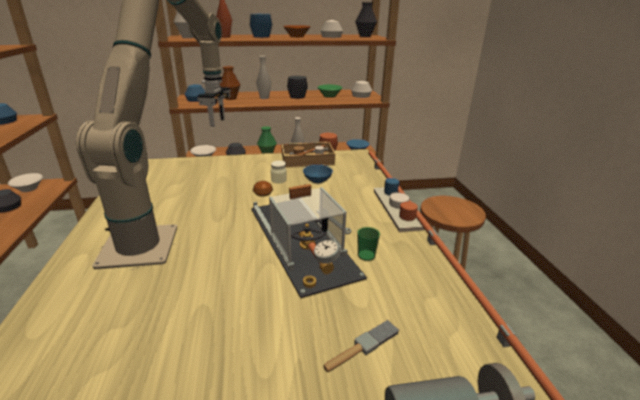

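The top view shows the plate with corners near (234,212), (249,267), (378,171), (395,226), the grip bar near (314,212) and the gauge at (377,200). The side view shows the guard over the wheel. I'll enlarge both.

```bash
python3 - <<'E'
import cv2
a=cv2.imread('pics/top1.png')[160:280,225:405]; cv2.imwrite('pics/c1.png',cv2.resize(a,None,fx=4.4,fy=4.4,interpolation=cv2.INTER_CUBIC))
E
```

```text
(no output)
```

View pics/c1.png

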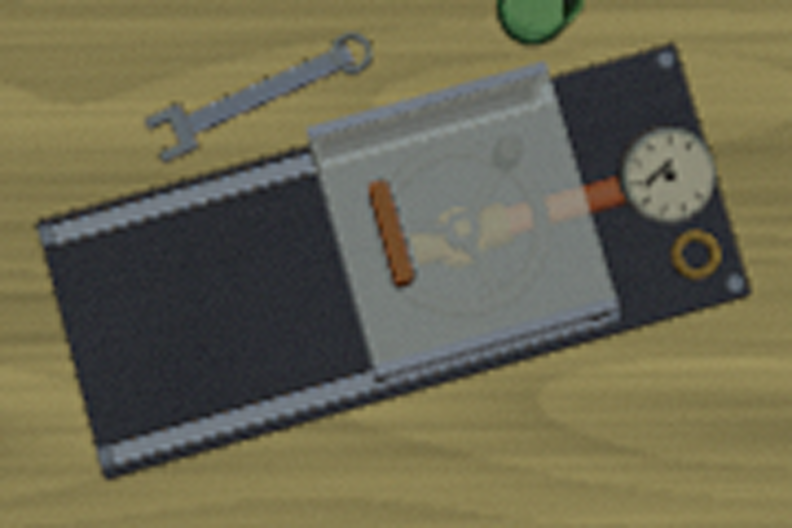

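The crop shows plate corners (38,220), (108,478), (748,294), (674,44), the grip bar top from (379,182) to (402,284), and the handle dimly at (508,150).

```bash
cat >> h.py <<'E'
def crop(u): return [225+(u[0]+.5)/4.4-.5,160+(u[1]+.5)/4.4-.5]
E
python3 - <<'E'
from h import *
W=[pix2z('top',crop(u),.012) for u in[(38,220),(108,478),(748,294),(674,44)]]
S=np.array([[100,300],[-100,300],[-100,-200],[100,-200]])/1e3
A=np.array(W)[:,:2]
print(A, [np.linalg.norm(A[i]-A[i-1]) for i in range(4)])
ca,cs=A.mean(0),S.mean(0);H=(S-cs).T@(A-ca);th=np.arctan2(H[0,1]-H[1,0],H[0,0]+H[1,1])
R=np.array([[np.cos(th),-np.sin(th)],[np.sin(th),np.cos(th)]]);o=ca-R@cs
print('th',np.degrees(th),'o',o,'res',(A-(S@R.T+o))*1e3)
for nm,u,z in(('g',(391,233),.194),('h',(508,150),.14)):
    p=pix2z('top',crop(u),z)[:2];print(nm,p,'st',R.T@(p-o))
s=env.state();T=cv2.Rodrigues(s['tool_rot'])[0];print(T)
g=R@np.array([0,.06])+o;print(np.degrees(np.arctan2(T[1,1],T[0,1])))
# check in side view: origin, bar
print(proj('side',[[*(R@np.array(q[:2])+o),q[2]] for q in[(.1,.3,.012),(-.1,-.2,.012),(.1,-.2,.012),(-.1,.3,.012)]]))
E
```

```text
[[ 0.54345243  0.2348295 ]
 [ 0.3519962   0.18323814]
 [ 0.47770259 -0.29245664]
 [ 0.66811825 -0.24454288]] [np.float64(0.49531751414754843), np.float64(0.19828554216886843), np.float64(0.49202399968903593), np.float64(0.19635134322805536)]
th 14.677942002579778 o [ 0.52298664 -0.07810124] res [[-0.25509041 -2.61742979]
 [ 1.76175526 -3.53168257]
 [ 0.7753778   4.45622958]
 [-2.28204264  1.69288277]]
g [ 0.50776964 -0.02612303] st [-0.00154988  0.05413769]
h [ 0.56991765 -0.10839872] st [ 0.03772248 -0.04120037]
[[-9.41796537e-01  3.36182990e-01 -5.29117187e-04]
 [ 3.36183406e-01  9.41795253e-01 -1.55518401e-03]
 [-2.45063543e-05 -1.64254733e-03 -9.99998651e-01]]
70.35548139113997
[[301.32527145 197.10130787]
 [299.77210441 295.34180079]
 [367.15945665 276.02788195]
 [250.53319724 206.64723433]]
```

Sizes, grip position and height agree: th ≈ 14.7°, guard ≈ 0.004, wheel ≈ 313° open. Next I move above the grip bar, turning so that tool y lies along station y.

```bash
python3 -m inch '{"deltas":[-0.5,-0.5,-0.5,0,0,-0.3,-1.5,-1.5,-1,0,0,-1,-3.4,-3.5,-2,0,0,-2.4,-5.8,-6,-3,0,0,-4,-8.8,-9,-4,0,0,-6,-12.2,-12.6,-4.4,0,0,-8.5,-15.6,-16.1,-4.4,0,0,-11,-19,-19.6,-4.4,0,0,-13.4,-22.4,-23.1,-4.4,0,0,-15.8,-25.8,-26.7,-4.4,0,0,-18.2,-29.2,-30.2,-4.4,0,0,-20.6,-32.6,-33.7,-4.4,0,0,-23,-36,-37.2,-4.4,0,0,-25.4,-39.4,-40.7,-4.4,0,0,-27.8,-42.4,-43.8,-4.4,0,0,-30,-44.8,-46.3,-4.4,0,0,-31.6,-46.8,-48.3,-4.4,0,0,-33,-48,-49.6,-4.4,0,0,-33.8,-48.7,-50.3,-4.4,0,0,-34.3,-48.7,-50.3,-4.4,0,0,-34.3]}' 9.4
python3 - <<'E'
from h import *
s=env.state();print(s['tcp_pos'],s['q'][6],s['wrist_force'],s['time'])
T=cv2.Rodrigues(s['tool_rot'])[0];print(T,np.degrees(np.arctan2(T[1,1],T[0,1])))
import pickle;pickle.dump(env.get_calibration('wrist'),open('c_w1.pkl','wb'))
im=snap('wrist','w1.png')
E
```

```text
time: 2.1
tcp_pos: [0.5079, -0.027, 0.2498]
tool_rot: [-0.397, 3.116, -0.001]
wrist_force: [0.3, -0.2, -0.6]
gripper_width: 0.0938
gripper_force: 0.0
[ 0.50786946 -0.02696376  0.24976289] 1.8509501645702526 [ 0.27335109 -0.21993313 -0.55904594] 2.1
[[-9.68113205e-01 -2.50512767e-01  4.18688988e-04]
 [-2.50512969e-01  9.68113098e-01 -5.30944840e-04]
 [-2.72329832e-04 -6.18901732e-04 -9.99999771e-01]] 104.50786001678485
```

View pics/w1.png

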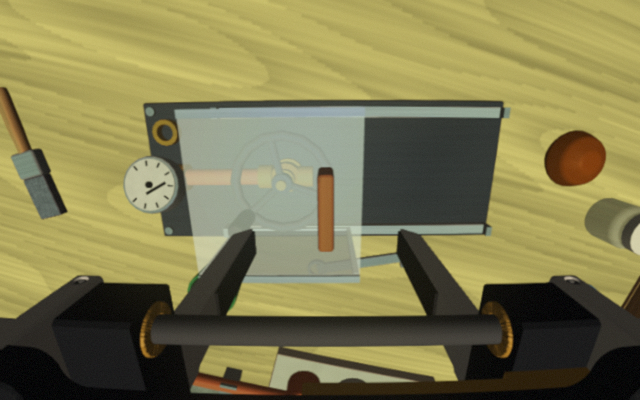

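The wrist view shows the bar top from (325,170) to (326,250), midway between the fingers; plate corners (145,103), (503,101), (490,236), (163,236); hub about (281,184). The handle shows at (243,220).

```bash
python3 - <<'E'
from h import *
import pickle;c=pickle.load(open('c_w1.pkl','rb'))
for u,z in(((145,103),.012),((503,101),.012),((490,236),.012),((163,236),.012),((325,174),.194),((326,240),.194),((281,184),.08),((243,220),.14)):
    print(u,pix2z('wrist',u,z,c))
th=np.radians(14.68);R=np.array([[np.cos(th),-np.sin(th)],[np.sin(th),np.cos(th)]]);o=np.array([.523,-.078])
print(proj('wrist',[[*(R@np.array(q[:2])+o),q[2]] for q in[(-.1,-.2,.012),(-.1,.3,.012),(.1,.3,.012),(.1,-.2,.012),(-.035,.054,.194),(.035,.054,.194),(0,0,.08),(.041,-.041,.14)]],c))
E
```

```text
(145, 103) [ 0.47705394 -0.29250636  0.012     ]
(503, 101) [0.35152738 0.18367857 0.012     ]
(490, 236) [0.54264509 0.24583101 0.012     ]
(163, 236) [ 0.67011083 -0.24746915  0.012     ]
(325, 174) [ 0.47546909 -0.0361357   0.194     ]
(326, 240) [ 0.53159503 -0.02080688  0.194     ]
(281, 184) [ 0.5239104  -0.07932979  0.08      ]
(243, 220) [ 0.55528056 -0.10448388  0.14      ]
[[142.00218001 102.18439676]
 [505.4227182  100.7168264 ]
 [484.96354517 235.42487028]
 [163.82105893 236.38125926]
 [326.80103882 174.44242254]
 [327.01864792 252.71686665]
 [282.22477453 183.55967467]
 [237.62673752 234.5246298 ]]
```

The model agrees to a few mm, so I descend onto the bar.

```bash
python3 -m inch '{"deltas":[0,0,1,0,0,0,0,0,2.5,0,0,0,0,0,4.5,0,0,0,0,0,6,0,0,0,0,0,7.2,0,0,0,0,0,8,0,0,0,0,0,8.3,0,0,0,0,0,8.3,0,0,0]}'
python3 -m inch '{"deltas":[0,0,0,0,0,0,0,0,0,0,0,0,0,0,0,0,0,0,0,0,0,0,0,0,0,0,0,0,0,0,0,0,0,0,0,0,0,0,0,0,0,0,0,0,0,0,0,0]}' 0.5
```

```text
time: 2.95
tcp_pos: [0.5077, -0.0247, 0.1661]
tool_rot: [0.402, -3.115, -0.0]
wrist_force: [0.1, -0.7, 0.3]
gripper_width: 0.0939
gripper_force: 0.0
time: 3.75
tcp_pos: [0.508, -0.0253, 0.1664]
tool_rot: [0.401, -3.116, -0.0]
wrist_force: [0.1, 0.9, 1.1]
gripper_width: 0.0338
gripper_force: 0.0
```

```bash
python3 -m inch '{"deltas":[0,0,0,0,0,0,0,0,0,0,0,0,0,0,0,0,0,0,0,0,0,0,0,0,0,0,0,0,0,0]}' 0.5
python3 -m inch '{"deltas":[0,0.4,0,0,0,0,0,1.2,0,0,0,0,0,2.4,0,0,0,0,0,3.9,0,0,0,0,0,5.4,0,0,0,0,0,6.9,0,0,0,0,0,8.4,0,0,0,0,0,9.9,0,0,0,0,0,11.4,0,0,0,0,0,12.9,0,0,0,0,0,14.2,0,0,0,0,0,15.5,0,0,0,0,0,16.6,0,0,0,0,0,17.5,0,0,0,0,0,18,0,0,0,0,0,18.2,0,0,0,0,0,18.2,0,0,0]}'
```

```text
time: 4.25
tcp_pos: [0.5082, -0.0259, 0.1664]
tool_rot: [-0.4, 3.116, -0.001]
wrist_force: [0.2, -2.8, -1.2]
gripper_width: 0.014
gripper_force: 30.0$.deltas: bad value
```

```bash
python3 -m inch '{"deltas":[0,0.4,0,0,0,0, 0,1.2,0,0,0,0, 0,2.4,0,0,0,0, 0,3.9,0,0,0,0, 0,5.4,0,0,0,0, 0,6.9,0,0,0,0, 0,8.4,0,0,0,0, 0,9.9,0,0,0,0, 0,11.4,0,0,0,0, 0,12.9,0,0,0,0, 0,14.2,0,0,0,0, 0,15.5,0,0,0,0, 0,16.6,0,0,0,0, 0,17.5,0,0,0,0, 0,18,0,0,0,0, 0,18.2,0,0,0,0, 0,18.2,0,0,0,0]}'
```

```text
time: 5.95
tcp_pos: [0.4613, 0.1514, 0.1664]
tool_rot: [0.401, -3.115, -0.001]
wrist_force: [-1.0, -0.4, 0.2]
gripper_width: 0.0137
gripper_force: 30.0
```

```bash
python3 -m inch '{"deltas":[0,0.3,0,0,0,0, 0,0.6,0,0,0,0, 0,0.9,0,0,0,0, 0,1.1,0,0,0,0, 0,1.3,0,0,0,0, 0,1.5,0,0,0,0, 0,1.6,0,0,0,0, 0,1.6,0,0,0,0]}'
python3 -m inch '{"deltas":[0,0.1,0,0,0,0, 0,0.2,0,0,0,0, 0,0.3,0,0,0,0, 0,0.4,0,0,0,0, 0,0.4,0,0,0,0]}'
```

```text
time: 6.75
tcp_pos: [0.4585, 0.1622, 0.1664]
tool_rot: [0.397, -3.116, 0.008]
wrist_force: [0.7, -12.6, 3.4]
gripper_width: 0.0138
gripper_force: 30.0
time: 7.25
tcp_pos: [0.4585, 0.1622, 0.1664]
tool_rot: [0.393, -3.117, 0.014]
wrist_force: [4.2, -20.0, 2.8]
gripper_width: 0.0137
gripper_force: 30.1
```

The guard is at its stop: position is fixed while force rises, and travel was 0.1945. I relieve the push, release and rise.

```bash
python3 -m inch '{"deltas":[0,-0.4,0,0,0,0, 0,-0.7,0,0,0,0, 0,-0.7,0,0,0,0]}'
python3 -m inch '{"deltas":[0,0,0,0,0,0, 0,0,0,0,0,0, 0,0,0,0,0,0, 0,0,0,0,0,0, 0,0,0,0,0,0]}' 5
python3 -m inch '{"deltas":[0,0,-1,0,0,0, 0,0,-3,0,0,0, 0,0,-5.5,0,0,0, 0,-1,-8,0,0,0, 0,-3.5,-9,0,0,0, 0,-7,-9,0,0,0, 0,-11,-9,0,0,0, 0,-14.5,-9,0,0,0, 0,-17.5,-9,0,0,0, 0,-19.5,-9,0,0,0, 0,-20.5,-9,0,0,0, 0,-20.5,-9,0,0,0]}'
python3 - <<'E'
from h import *
import pickle;pickle.dump(env.get_calibration('wrist'),open('c_w2.pkl','wb'))
s=env.state();print(s['tcp_pos'],s['tool_rot'])
im=snap('wrist','w2.png');snap('top','t2.png')
E
```

```text
time: 7.55
tcp_pos: [0.4585, 0.1622, 0.1664]
tool_rot: [0.399, -3.115, 0.002]
wrist_force: [-1.2, -6.8, 1.1]
gripper_width: 0.0136
gripper_force: 30.0
time: 8.05
tcp_pos: [0.4588, 0.1639, 0.1665]
tool_rot: [-0.401, 3.116, 0.001]
wrist_force: [0.1, 0.6, 1.0]
gripper_width: 0.0487
gripper_force: 0.0
time: 9.25
tcp_pos: [0.5108, -0.036, 0.2569]
tool_rot: [-0.397, 3.116, -0.0]
wrist_force: [-1.1, -0.4, 0.5]
gripper_width: 0.0498
gripper_force: 0.0
[ 0.51079652 -0.03599017  0.2568638 ] [-3.97054314e-01  3.11586826e+00 -4.67358270e-04]
```

View pics/w2.png

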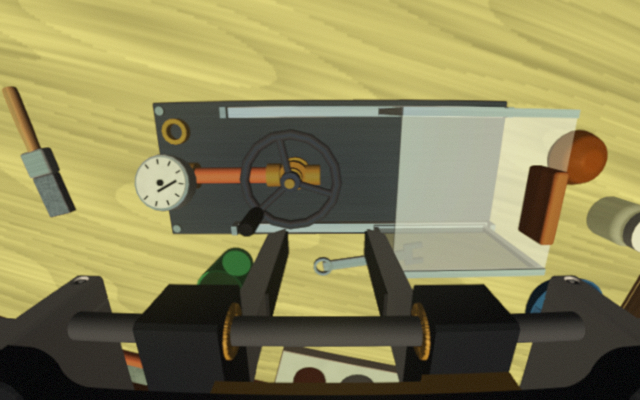

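The wheel is uncovered: rim spans columns 241–341 and rows 130–229, hub near (290,182). The handle runs from its foot at about (257,213) to its top at about (246,229).

```bash
python3 - <<'E'
from h import *
import pickle;c=pickle.load(open('c_w2.pkl','rb'))
th=np.radians(14.68);R=np.array([[np.cos(th),-np.sin(th)],[np.sin(th),np.cos(th)]]);o=np.array([.523,-.078])
for n,u,z in(('L',(241,179),.078),('R',(341,179),.078),('T',(291,130),.078),('B',(291,229),.078),('foot',(257,212),.09),('top',(246,228),.14),('c1',(153,103),.012),('c4',(173,234),.012)):
    p=pix2z('wrist',u,z,c)[:2];print(n,p.round(4),'st',(R.T@(p-o)).round(4))
for a in(-30,-40,-45,-50,-55):
    a_=np.radians(a);q=R@(.058*np.array([np.cos(a_),np.sin(a_)]))+o
    print(a,q.round(4),proj('wrist',[[*q,.084],[*q,.14]],c).round(1).tolist())
im=cv2.imread('pics/w2.png')[110:270,190:360]
im2=cv2.imread('pics/t2.png')[175:265,255:375]
cv2.imwrite('pics/c2.png',np.vstack([cv2.resize(im,(400,376),interpolation=cv2.INTER_CUBIC)]))
E
```

```text
L [ 0.5356 -0.1389] st [-0.0032 -0.0621]
R [ 0.5046 -0.0184] st [-0.0027  0.0624]
T [ 0.4619 -0.0915] st [-0.0625  0.0024]
B [ 0.5853 -0.0639] st [ 0.0638 -0.0021]
foot [ 0.5686 -0.1095] st [ 0.0361 -0.0421]
top [ 0.5697 -0.1101] st [ 0.0371 -0.0429]
c1 [ 0.4783 -0.2943] st [-0.098  -0.1979]
c4 [ 0.6696 -0.2443] st [ 0.0997 -0.198 ]
-30 [ 0.5789 -0.0933] [[269.0, 220.9], [259.6, 239.2]]
-40 [ 0.5754 -0.1028] [[262.3, 216.7], [251.7, 234.3]]
-45 [ 0.5731 -0.1073] [[259.2, 214.1], [248.0, 231.4]]
-50 [ 0.5703 -0.1115] [[256.3, 211.3], [244.6, 228.2]]
-55 [ 0.5672 -0.1155] [[253.6, 208.3], [241.5, 224.7]]
```

View pics/c2.png

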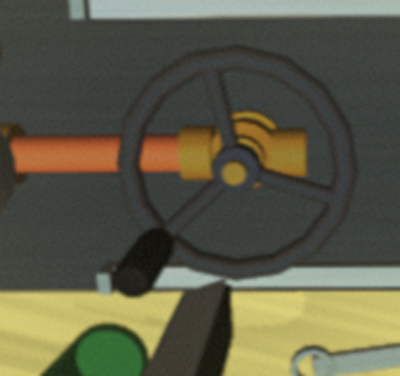

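Handle measured at station (0.038, -0.0435), radius 58 mm as it must be, angle ≈ -48.7°. I move above it.

```bash
python3 -m inch '{"deltas":[-0.3,-0.7,0,0,0,0, -1.2,-2.6,0.5,0,0,0, -2.4,-5.4,1.5,0,0,0, -3.4,-7.6,3,0,0,0, -3.9,-8.7,5,0,0,0, -3.9,-8.7,7,0,0,0, -3.9,-8.7,8.5,0,0,0, -3.9,-8.7,9,0,0,0, -3.9,-8.7,9,0,0,0]}'
```

```text
time: 10.25
tcp_pos: [0.5701, -0.1085, 0.1659]
tool_rot: [0.402, -3.114, -0.001]
wrist_force: [-1.1, 1.1, 0.4]
gripper_width: 0.0501
gripper_force: 0.0
```

```bash
python3 -m inch '{"deltas":[0,-0.2,0.6,0,0,0, 0,-0.2,1.8,0,0,0, 0,-0.2,3.2,0,0,0, 0,-0.2,4.6,0,0,0, 0,-0.2,5.7,0,0,0, 0,-0.2,6.3,0,0,0, 0,-0.2,6.5,0,0,0, 0,-0.2,6.5,0,0,0]}'
python3 -m inch '{"deltas":[0,0,0,0,0,0, 0,0,0,0,0,0, 0,0,0,0,0,0, 0,0,0,0,0,0, 0,0,0,0,0,0, 0,0,0,0,0,0]}' 1
python3 - <<'E'
from h import *
snap('wrist','w3.png');s=env.state();print(s['tcp_pos'],s['moment'])
E
```

```text
time: 11.05
tcp_pos: [0.5709, -0.1112, 0.1014]
tool_rot: [-0.401, 3.116, -0.0]
wrist_force: [0.6, 0.3, 0.8]
gripper_width: 0.0502
gripper_force: 0.0
time: 11.65
tcp_pos: [0.571, -0.1111, 0.1017]
tool_rot: [-0.401, 3.116, -0.0]
wrist_force: [-0.6, 1.0, 1.5]
gripper_width: 0.0194
gripper_force: 30.0
[ 0.57099605 -0.11115163  0.10168951] [0.04169544 0.04667943 0.03316499]
```

View pics/w3.png

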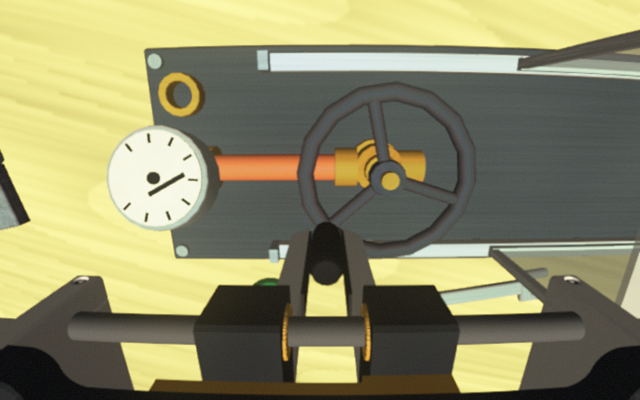

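The pads hold the handle at (327,255) with width 19.4 mm at 30 N. I'll compute the clockwise circle offsets.

```bash
cat >> h.py <<'E'
def circ(a0,angs,r=5.8):
    a0=np.radians(a0);a=np.radians(angs)
    print([(round(-r*(np.cos(x)-np.cos(a0)),1),round(r*(np.sin(x)-np.sin(a0)),1)) for x in a])
th=np.radians(14.68);R=np.array([[np.cos(th),-np.sin(th)],[np.sin(th),np.cos(th)]]);o=np.array([.523,-.078])
def st(p): 
    q=R.T@(np.array(p)[:2]-o); return q,np.degrees(np.arctan2(q[1],q[0])),np.linalg.norm(q)
E
python3 - <<'E'
from h import *
print(st(env.state()['tcp_pos']))
circ(-49,-49-np.r_[4,11,20:20+14*17:14][:19])
E
```

```text
(array([ 0.03802799, -0.04423261]), np.float64(-49.31344768407137), np.float64(0.058332252468135275))
[(np.float64(0.3), np.float64(-0.3)), (np.float64(0.9), np.float64(-0.6)), (np.float64(1.7), np.float64(-1.0)), (np.float64(3.1), np.float64(-1.4)), (np.float64(4.5), np.float64(-1.4)), (np.float64(5.9), np.float64(-1.0)), (np.float64(7.1), np.float64(-0.4)), (np.float64(8.2), np.float64(0.6)), (np.float64(9.0), np.float64(1.7)), (np.float64(9.5), np.float64(3.1)), (np.float64(9.6), np.float64(4.5)), (np.float64(9.4), np.float64(5.9)), (np.float64(8.9), np.float64(7.2)), (np.float64(8.0), np.float64(8.3)), (np.float64(7.0), np.float64(9.2)), (np.float64(5.7), np.float64(9.9)), (np.float64(4.3), np.float64(10.2)), (np.float64(2.9), np.float64(10.1)), (np.float64(1.5), np.float64(9.7))]
```

```bash
python3 -m inch '{"deltas":[0.3,-0.3,0,0,0,0, 0.9,-0.6,0,0,0,0, 1.7,-1.0,0,0,0,0, 3.1,-1.4,0,0,0,0, 4.5,-1.4,0,0,0,0, 5.9,-1.0,0,0,0,0, 7.1,-0.4,0,0,0,0, 8.2,0.6,0,0,0,0, 8.2,0.6,0,0,0,0]}'
python3 - <<'E'
from h import *
print(st(env.state()['tcp_pos']))
circ(-153,-153-np.r_[4,11,20:20+14*9:14,150,154])
E
```

```text
time: 12.6
tcp_pos: [0.487, -0.1257, 0.1016]
tool_rot: [0.4, -3.113, -0.002]
wrist_force: [-1.8, 2.6, 4.9]
gripper_width: 0.0193
gripper_force: 30.0
(array([-0.04689832, -0.03700001]), np.float64(-141.72864139293824), np.float64(0.05973653482534195))
[(np.float64(0.2), np.float64(0.4)), (np.float64(0.4), np.float64(1.0)), (np.float64(0.6), np.float64(1.9)), (np.float64(0.6), np.float64(3.3)), (np.float64(0.2), np.float64(4.7)), (np.float64(-0.4), np.float64(6.0)), (np.float64(-1.4), np.float64(7.0)), (np.float64(-2.5), np.float64(7.8)), (np.float64(-3.9), np.float64(8.3)), (np.float64(-5.3), np.float64(8.4)), (np.float64(-6.7), np.float64(8.2)), (np.float64(-8.3), np.float64(7.5)), (np.float64(-8.7), np.float64(7.3))]
```

```bash
python3 - <<'E'
from h import *
circ(-139,-139-np.r_[4,11,20:20+14*11:14,170,175])
E
```

```text
[(np.float64(0.3), np.float64(0.3)), (np.float64(0.6), np.float64(0.9)), (np.float64(1.0), np.float64(1.7)), (np.float64(1.4), np.float64(3.1)), (np.float64(1.4), np.float64(4.5)), (np.float64(1.0), np.float64(5.9)), (np.float64(0.4), np.float64(7.1)), (np.float64(-0.6), np.float64(8.2)), (np.float64(-1.7), np.float64(9.0)), (np.float64(-3.1), np.float64(9.5)), (np.float64(-4.5), np.float64(9.6)), (np.float64(-5.9), np.float64(9.4)), (np.float64(-7.2), np.float64(8.9)), (np.float64(-8.0), np.float64(8.3)), (np.float64(-8.4), np.float64(8.0))]
```

```bash
python3 -m inch '{"deltas":[0.3,0.3,0,0,0,0, 0.6,0.9,0,0,0,0, 1.0,1.7,0,0,0,0, 1.4,3.1,0,0,0,0, 1.4,4.5,0,0,0,0, 1.0,5.9,0,0,0,0, 0.4,7.1,0,0,0,0, -0.6,8.2,0,0,0,0, -1.7,9.0,0,0,0,0, -3.1,9.5,0,0,0,0, -4.5,9.6,0,0,0,0, -5.9,9.4,0,0,0,0, -7.2,8.9,0,0,0,0, -8.0,8.3,0,0,0,0, -8.4,8.0,0,0,0,0, -8.4,8.0,0,0,0,0]}'
python3 - <<'E'
from h import *
print(st(env.state()['tcp_pos']))
circ(-314,-314-np.r_[3,8,14,20,26,32,38,44])
E
```

```text
time: 14.2
tcp_pos: [0.5494, -0.0281, 0.1016]
tool_rot: [0.4, -3.113, 0.002]
wrist_force: [-1.9, -4.6, 7.4]
gripper_width: 0.0192
gripper_force: 30.0
(array([0.0381755 , 0.04157936]), np.float64(47.443844419154196), np.float64(0.05644654060627763))
[(np.float64(-0.2), np.float64(-0.2)), (np.float64(-0.5), np.float64(-0.6)), (np.float64(-0.9), np.float64(-1.1)), (np.float64(-1.2), np.float64(-1.6)), (np.float64(-1.4), np.float64(-2.2)), (np.float64(-1.6), np.float64(-2.8)), (np.float64(-1.7), np.float64(-3.4)), (np.float64(-1.8), np.float64(-4.0))]
```

```bash
python3 -m inch '{"deltas":[-0.2,-0.2,0,0,0,0, -0.5,-0.6,0,0,0,0, -0.9,-1.1,0,0,0,0, -1.2,-1.6,0,0,0,0, -1.4,-2.2,0,0,0,0, -1.6,-2.8,0,0,0,0, -1.7,-3.4,0,0,0,0, -1.75,-3.8,0,0,0,0, -1.75,-3.8,0,0,0,0]}'
python3 - <<'E'
from h import *
print(st(env.state()['tcp_pos']))
E
python3 -m inch '{"deltas":[0,-0.2,0,0,0,0, 0,-0.4,0,0,0,0, 0,-0.6,0,0,0,0, 0,-0.8,0,0,0,0, 0,-0.8,0,0,0,0]}'
python3 - <<'E'
from h import *
print(st(env.state()['tcp_pos']))
E
```

```text
time: 15.1
tcp_pos: [0.5761, -0.0578, 0.1016]
tool_rot: [0.402, -3.113, -0.003]
wrist_force: [-2.3, -0.3, 7.4]
gripper_width: 0.0193
gripper_force: 30.0
(array([0.05650045, 0.00612883]), np.float64(6.190894698314852), np.float64(0.056831885521784024))
time: 15.6
tcp_pos: [0.5783, -0.0645, 0.1016]
tool_rot: [0.404, -3.113, -0.004]
wrist_force: [-0.2, 0.8, 6.8]
gripper_width: 0.0193
gripper_force: 30.0
(array([ 0.05694913, -0.00097013]), np.float64(-0.975937529368083), np.float64(0.056957395995525704))
```

```bash
for i in 1 ; do python3 -m inch '{"deltas":[0,-0.2,0,0,0,0, 0,-0.4,0,0,0,0, 0,-0.5,0,0,0,0, 0,-0.5,0,0,0,0]}'; done
python3 - <<'E'
from h import *
print(st(env.state()['tcp_pos']))
E
python3 -m inch '{"deltas":[0,-0.2,0,0,0,0, 0,-0.4,0,0,0,0, 0,-0.5,0,0,0,0, 0,-0.5,0,0,0,0]}'
python3 - <<'E'
from h import *
print(st(env.state()['tcp_pos']))
E
```

```text
time: 16.0
tcp_pos: [0.5785, -0.065, 0.1016]
tool_rot: [0.407, -3.111, -0.013]
wrist_force: [-3.6, 8.3, 10.3]
gripper_width: 0.0197
gripper_force: 30.0
(array([ 0.05696242, -0.00149611]), np.float64(-1.5045213400549629), np.float64(0.056982060225663406))
time: 16.4
tcp_pos: [0.5786, -0.0652, 0.1015]
tool_rot: [0.41, -3.108, -0.022]
wrist_force: [-5.8, 16.0, 14.9]
gripper_width: 0.019
gripper_force: 30.0
(array([ 0.05697651, -0.0017322 ]), np.float64(-1.7413707769911884), np.float64(0.057002839429010105))
```

The stop is reached: 16 N with no motion, at wheel angle ≈ 0. The TCP circle centre fits station (-1.0, -1.3) mm. I relieve the push, then compute two turns anticlockwise.

```bash
python3 -m inch '{"deltas":[0,0.5,0,0,0,0, 0,1,0,0,0,0, 0,1,0,0,0,0]}'
cat >> h.py <<'E'
def ang():
    s=env.state();q=R.T@(s['tcp_pos'][:2]-o)-np.array([-.001,-.0013]);print('ang',np.degrees(np.arctan2(q[1],q[0])),'r',np.linalg.norm(q))
E
python3 - <<'E'
from h import *
ang()
def c(a0,x):
    print(' '.join(f'{-5.8*(np.cos(np.radians(t))-np.cos(np.radians(a0))):.1f},{5.8*(np.sin(np.radians(t))-np.sin(np.radians(a0))):.1f}' for t in x))
c(0,np.r_[3,8,15:15+15*12:15])
c(180,np.r_[184,191,200:200+16*10:16,350,357,360])
c(0,np.r_[4,11,20:20+16*10:16,174,180])
c(180,np.r_[184,191,200:200+15*9:15,332,340,345])
E
```

```text
time: 16.7
tcp_pos: [0.5782, -0.0641, 0.1016]
tool_rot: [0.405, -3.113, -0.004]
wrist_force: [-1.5, 0.5, 7.1]
gripper_width: 0.0191
gripper_force: 30.0
ang 0.775403382022648 r 0.05793486379550476
0.0,0.3 0.1,0.8 0.2,1.5 0.8,2.9 1.7,4.1 2.9,5.0 4.3,5.6 5.8,5.8 7.3,5.6 8.7,5.0 9.9,4.1 10.8,2.9 11.4,1.5 11.6,0.0
-0.0,-0.4 -0.1,-1.1 -0.3,-2.0 -1.1,-3.4 -2.2,-4.6 -3.6,-5.4 -5.2,-5.8 -6.8,-5.7 -8.3,-5.2 -9.7,-4.3 -10.7,-3.1 -11.4,-1.6 -11.5,-1.0 -11.6,-0.3 -11.6,-0.0
0.0,0.4 0.1,1.1 0.3,2.0 1.1,3.4 2.2,4.6 3.6,5.4 5.2,5.8 6.8,5.7 8.3,5.2 9.7,4.3 10.7,3.1 11.4,1.6 11.6,0.6 11.6,0.0
-0.0,-0.4 -0.1,-1.1 -0.3,-2.0 -1.0,-3.3 -2.1,-4.4 -3.3,-5.3 -4.8,-5.7 -6.3,-5.8 -7.8,-5.5 -9.1,-4.8 -10.2,-3.7 -10.9,-2.7 -11.3,-2.0 -11.4,-1.5
```

```bash
python3 -m inch '{"deltas":[0,0.3,0,0,0,0, 0.1,0.8,0,0,0,0, 0.2,1.5,0,0,0,0, 0.8,2.9,0,0,0,0, 1.7,4.1,0,0,0,0, 2.9,5.0,0,0,0,0, 4.3,5.6,0,0,0,0, 5.8,5.8,0,0,0,0, 7.3,5.6,0,0,0,0, 8.7,5.0,0,0,0,0, 9.9,4.1,0,0,0,0, 10.8,2.9,0,0,0,0, 11.4,1.5,0,0,0,0, 11.6,0.6,0,0,0,0, 11.6,0,0,0,0,0, 11.6,0,0,0,0,0]}'; python3 -c 'from h import *;ang()'
python3 -m inch '{"deltas":[0,-0.4,0,0,0,0, -0.1,-1.1,0,0,0,0, -0.3,-2,0,0,0,0, -1.1,-3.4,0,0,0,0, -2.2,-4.6,0,0,0,0, -3.6,-5.4,0,0,0,0, -5.2,-5.8,0,0,0,0, -6.8,-5.7,0,0,0,0, -8.3,-5.2,0,0,0,0, -9.7,-4.3,0,0,0,0, -10.7,-3.1,0,0,0,0, -11.4,-1.6,0,0,0,0, -11.5,-1,0,0,0,0, -11.6,-0.3,0,0,0,0, -11.6,0,0,0,0,0, -11.6,0,0,0,0,0]}'; python3 -c 'from h import *;ang()'
```

```text
time: 18.3
tcp_pos: [0.467, -0.097, 0.1016]
tool_rot: [0.4, -3.116, -0.001]
wrist_force: [-0.2, -0.7, 7.7]
gripper_width: 0.0191
gripper_force: 30.0
ang -177.12646926441374 r 0.05810218672048058
time: 19.9
tcp_pos: [0.5789, -0.067, 0.1016]
tool_rot: [0.402, -3.115, -0.0]
wrist_force: [0.5, 1.4, 7.1]
gripper_width: 0.0193
gripper_force: 30.0
ang -2.1735938217381827 r 0.05794322413164914
```

One turn done; now the second turn, stopping 15° short for a careful finish.

```bash
python3 -m inch '{"deltas":[0,0.4,0,0,0,0, 0.1,1.1,0,0,0,0, 0.3,2,0,0,0,0, 1.1,3.4,0,0,0,0, 2.2,4.6,0,0,0,0, 3.6,5.4,0,0,0,0, 5.2,5.8,0,0,0,0, 6.8,5.7,0,0,0,0, 8.3,5.2,0,0,0,0, 9.7,4.3,0,0,0,0, 10.7,3.1,0,0,0,0, 11.4,1.6,0,0,0,0, 11.6,0.6,0,0,0,0, 11.6,0,0,0,0,0, 11.6,0,0,0,0,0]}'; python3 -c 'from h import *;ang()'
python3 -m inch '{"deltas":[0,-0.4,0,0,0,0, -0.1,-1.1,0,0,0,0, -0.3,-2,0,0,0,0, -1,-3.3,0,0,0,0, -2.1,-4.4,0,0,0,0, -3.3,-5.3,0,0,0,0, -4.8,-5.7,0,0,0,0, -6.3,-5.8,0,0,0,0, -7.8,-5.5,0,0,0,0, -9.1,-4.8,0,0,0,0, -10.2,-3.7,0,0,0,0, -10.9,-2.7,0,0,0,0, -11.3,-2,0,0,0,0, -11.4,-1.5,0,0,0,0, -11.4,-1.5,0,0,0,0]}'; python3 -c 'from h import *;ang()'
```

```text
time: 21.4
tcp_pos: [0.4668, -0.0964, 0.1015]
tool_rot: [0.4, -3.115, -0.002]
wrist_force: [0.4, -1.0, 7.8]
gripper_width: 0.019
gripper_force: 30.0
ang -177.7631183780596 r 0.058110168059615094
time: 22.9
tcp_pos: [0.5803, -0.0807, 0.1016]
tool_rot: [0.403, -3.114, -0.002]
wrist_force: [-0.4, -0.0, 8.3]
gripper_width: 0.0193
gripper_force: 30.0
ang -15.815377854850093 r 0.057963493198214984
```

```bash
python3 -m inch '{"deltas":[-0.1,0.4,0,0,0,0, -0.15,0.8,0,0,0,0, -0.2,1.2,0,0,0,0, -0.2,1.45,0,0,0,0, -0.2,1.58,0,0,0,0, -0.2,1.58,0,0,0,0, -0.2,1.58,0,0,0,0]}'; python3 -c 'from h import *;ang();snap("wrist","w4.png");snap("side","s4.png")'
```

```text
time: 23.6
tcp_pos: [0.5787, -0.0661, 0.1016]
tool_rot: [0.401, -3.115, -0.001]
wrist_force: [0.3, -1.3, 6.8]
gripper_width: 0.0198
gripper_force: 30.0
ang -1.3127573201422855 r 0.05790318486365923
```

View pics/w4.png

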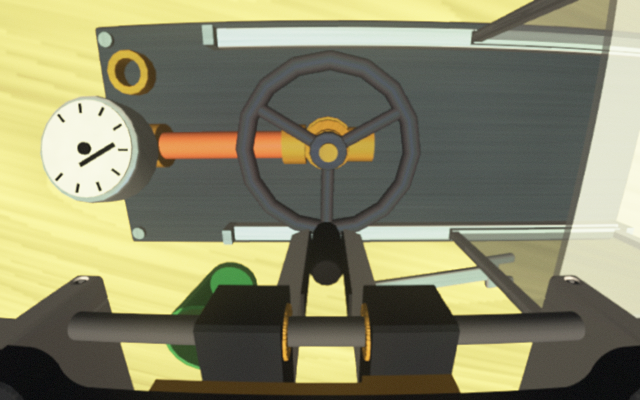

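The handle is still held at (327,255), with its spoke straight along station +x from the hub at (328,152). I nudge the last 1.3°.

```bash
python3 -m inch '{"deltas":[0,0.1,0,0,0,0, 0,0.15,0,0,0,0, 0,0.15,0,0,0,0, 0,0.15,0,0,0,0]}'; python3 -c 'from h import *;ang();snap("wrist","w5.png");snap("top","t5.png");ang()'
```

```text
time: 24.1
tcp_pos: [0.5784, -0.065, 0.1016]
tool_rot: [0.401, -3.115, -0.0]
wrist_force: [0.9, -1.8, 7.5]
gripper_width: 0.0194
gripper_force: 30.0
ang -0.16052701789636079 r 0.057934377781435085
ang -0.12258875599557788 r 0.05793960976768959
```

View pics/t5.png

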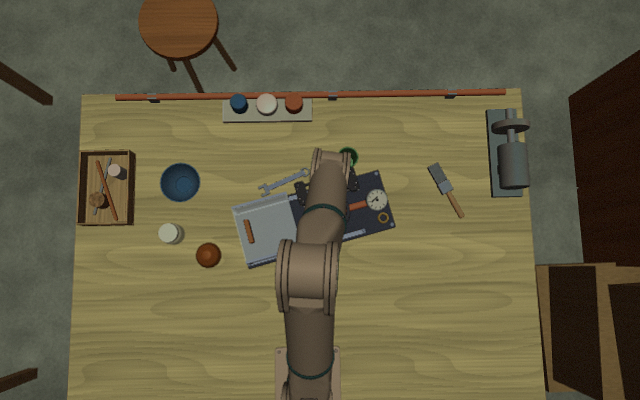

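The guard is at the free end (bar at (249,231)), the surrounding objects are where they were, and the hand is on the handle at angle ≈ -0.1° after two turns. I hand it in.

```bash
python3 -c 'from workcell import env;print(env.job_done())'
```

```text
the job is handed in; nothing more can be done
None
```

I handed the job in at about 24 s: the guard is at its end stop, the valve was shut to its stop and backed off two turns (within about half a degree by my measurement), and the gripper still holds the crank handle; the judging result was not shown.

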